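Short spanner from behind the long ones

TASK

The short spanner needed for setting up the saw hangs at the back of a crowded peg. Move the two long spanners in front of it onto the other, empty peg of the rack and push them right back to the peg's collar, one against the other, so that vibration cannot walk them off; then take the short spanner and stand it, jaw down, fully home in the slot of the wooden caddy. The pegs bend easily, so feel for them gently and leave the things round the work where they are.

Things in the scene. Friction and masses are not known exactly. Their poses are not given: they have to be found in the camera images.
- rack: Fixed plywood rack: base board 340 mm wide, 18 high, reaching 60 out in front of an upright panel whose top is 225 mm above the table. Origin: table level under the panel's front face, mid width; x into the panel, y along it, z up. Two rails with a peg each stand 85 mm either side of its middle. Pegs sit in stiff rubber bushes (80 mm out they give 1 mm up or down per 2.7 N) and are spoilt by a knock or push over 25 N.
- full_rail: Rail with the CROWDED peg. Origin: rail's foot on the panel face, 18 mm above the table; axes as the rack. Peg on the rail's centre line towards -x, axis at z=172 mm: clamp block 26 mm wide to x=-19, 16 mm round collar to x=-27, 7 mm rod level to x=-89 mm, then bent up 15 degrees to a round tip at x=-108, 4 mm higher. Three spanners hang on it 18 mm apart, left or right by chance.
- spare_rail: Rail with the EMPTY peg, 170 mm beside the other. Origin and axes at its foot as for the other, and the same peg, collar and rod, but its block is clamped at another height: the peg's axis is anywhere from z=142 to 192 mm above this origin (160 to 210 mm above the table). That height is not measured: it must be felt or seen.
- short_spanner_ring (a point): SHORT dark spanner, 105 mm long, rearmost on the crowded peg, hung by its ring, jaw down, flat faces to and from the robot. 9 mm thick; ring 32 mm across with a 12 mm through hole; jaw 32 mm wide; 0.08 to 0.16 kg. Point: centre of the ring's hole. y points from jaw to ring (up), x across the width, z out of the face towards the robot. Jaw end 90 mm below it.
- long_spanner_a_ring (a point): LONG bright spanner, 135 mm long, middle one on the crowded peg, hung by its ring, jaw down, flat faces to and from the robot. 9 mm thick; ring 32 mm across with a 12 mm through hole; jaw 32 mm wide; 0.08 to 0.16 kg. Point: centre of the ring's hole. y points from jaw to ring (up), x across the width, z out of the face towards the robot. Jaw end 120 mm below it.
- long_spanner_b_ring (a point): LONG bright spanner, 135 mm long, front one on the crowded peg, hung by its ring, jaw down, flat faces to and from the robot. 9 mm thick; ring 32 mm across with a 12 mm through hole; jaw 32 mm wide; 0.08 to 0.16 kg. Point: centre of the ring's hole. y points from jaw to ring (up), x across the width, z out of the face towards the robot. Jaw end 120 mm below it.
- caddy_slot (a point): Centre of the mouth of the slot in the wooden caddy, a fixed hardwood block 60x100x45 mm (x, y, high) with its top 45 mm above the table. The slot is 13 mm (x) by 36 mm (y) and 35 mm deep, with a flat floor; x and y are the block's axes, z up. With the spanner home its ring centre is 55 mm above this point.
- flat_tin: Round grey tin, 68 mm across, 26 mm high, a bystander. Origin: centre of its underside.
- tall_tin: Round white tin with a red lid, 46 mm across, 50 mm high, a bystander. Origin: centre of its underside.
- wood_block: Loose wood offcut 45x50x28 mm, a bystander. Origin: centre of its underside.
Not all that is in view belongs to the job. What is shaped like the part that bears long_spanner_b_ring but pink or purple is not meant.

How it is judged:
On the way:
1. both long spanners hang on the other peg, pushed back to its collar, while the short one still hangs on its own peg (x of long_spanner_a_ring in the frame of spare_rail between -0.0455 and -0.027 m and y of long_spanner_a_ring in the frame of spare_rail between -0.008 and 0.008 m and z of long_spanner_a_ring in the frame of spare_rail between 0.132 and 0.198 m and x of long_spanner_b_ring in the frame of spare_rail between -0.0455 and -0.027 m and y of long_spanner_b_ring in the frame of spare_rail between -0.008 and 0.008 m and z of long_spanner_b_ring in the frame of spare_rail between 0.132 and 0.198 m and x of short_spanner_ring in the frame of full_rail between -0.085 and -0.025 m and y of short_spanner_ring in the frame of full_rail between -0.015 and 0.015 m and z of short_spanner_ring in the frame of full_rail between 0.155 and 0.18 m), for 0.2 s.
At the end, for the whole second after the job is handed in: Both long spanners hang at rest on the spare peg, pushed back to its collar (at most 5 mm of gaps in all); the short spanner stands jaw down in the caddy's slot, on its floor within 3.5 mm and within 0.2 rad of upright (x of long_spanner_a_ring in the frame of spare_rail between -0.0455 and -0.027 m and y of long_spanner_a_ring in the frame of spare_rail between -0.008 and 0.008 m and z of long_spanner_a_ring in the frame of spare_rail between 0.132 and 0.198 m and x of long_spanner_b_ring in the frame of spare_rail between -0.0455 and -0.027 m and y of long_spanner_b_ring in the frame of spare_rail between -0.008 and 0.008 m and z of long_spanner_b_ring in the frame of spare_rail between 0.132 and 0.198 m and linear speed of each of long_spanner_a, long_spanner_b, short_spanner below 0.03 m/s and x of short_spanner_ring in the frame of caddy_slot between -0.015 and 0.015 m and y of short_spanner_ring in the frame of caddy_slot between -0.015 and 0.015 m and z of short_spanner_ring in the frame of caddy_slot between 0.045 and 0.0585 m and angle between short_spanner_ring's own y axis and vertical below 0.2 rad); the robot touches nothing.
It fails at once if more than 25 N on either peg or its rail (the peg bends) (contact force between anything else and spare_rail above 25 N or contact force between anything else and full_rail above 25 N).
It fails at once if a spanner dropped onto the table (height (world z) of any of long_spanner_a_ring, long_spanner_b_ring, short_spanner_ring below 0.05 m).
It fails at once if one of the tins or the wood block shifted by more than 25 mm (distance of any of flat_tin, tall_tin, wood_block from where it was at the start of the episode above 0.025 m).
It also fails if it takes over 72 s, if anything falls off the work surface, if the arm or the gripper's body presses on something with over 40 N, if the wrist force passes 120 N, or if a joint passes its speed limit or range.

ROBOT

A 6-joint arm with a two-finger parallel gripper is mounted at the origin on a cart in front of the work surface, level with it; the furniture and walls round the work are solid. World frame = base frame: x ahead of the robot, y to its left, z up, the work surface at z = 0. Lengths are in m, angles in rad, forces in N, time in s.
With the tool pointing down it reaches from about 0.35 to 0.775 m from the base axis. Payload 7.3 kg.
Tool frame: the origin (TCP) lies between the finger pads; the fingertips stand 8 mm ahead of it and the grasp point (between the pads) lies 11 mm behind it (robot.nose_length is the distance from the TCP to the fingertips, in m); z points along the fingers, y is the line along which they close (so a half turn about z gives the same grasp; the last joint's range is limited). The gripper opens to 92 mm and grips with 3 to 60 N. Pads are 19 mm wide; open, the fingers measure 130 mm over their backs; the gripper's body (75 mm by 190 mm) begins 47 mm behind the grasp point.
Start: joints at [-1.425, 0.342, 1.524, -0, 1.275, -0.146], TCP at [0.151, -0.503, 0.235] pointing down, gripper open.
Joint ranges: [-2.53, 2.53], [-0.77, 2.02], [0.04, 2.7], [-1, 4.14], [0.28, 2.66], [-3.11, 3.11]. Speed limits (rad/s): [2.57, 2.57, 3.14, 3.14, 3.14, 3.14].

INTERFACE

Orientations are given as [roll, pitch, yaw] about the fixed x, y, z axes, in that order (R = Rz(yaw) Ry(pitch) Rx(roll)).
In Python, from cell import robot gives the robot as it stands. The module is installed in compiled form; this text tells all that it offers.
- The arm moves only by the shell command python3 -m jog 'ROWS' [FORCE]. ROWS is JSON, a list that holds one entry, the list of rows, each a list of 5 numbers: the gripper's target within -1 to 1 (fully open at 1, half-way at 0, shut at -1), then the shift along the tool's x, y, z in m, then the turn about the tool's z in rad. A call has 1 to 5 rows; each row is the pose to reach, as a shift and turn from the pose commanded when the call began, along the tool's axes at that moment; what a row does not reach only later rows make up. A row lasts 1/12 s, in which the tool goes at most 41.7 mm and 7.16 degrees, less where a joint would pass 70% of its speed; a pose out of reach is approached as far as the arm can. A call with a gripper value outside its range is refused whole. The fingers move at their own pace and stop on an object; FORCE is the grip in N (left out, the last holds). Time passes only in rows, so rows that repeat a pose let the fingers close. It gives the time, the measured TCP pose, the force, the opening and the grip force at its end, in the units of the state.
- robot.observe(): the state, without advancing time (a new reading comes with each control period).
- robot.read_camera(name): name is "side" or "top"; returns the picture (384x512x3 uint8, red, green, blue); there is no depth.
- robot.camera_model(name): a dict with "camera_matrix" (3x3 intrinsics, pixels), "position" and "attitude" of the camera in the world. Camera axes: x right, y down, z forward; pixel columns grow to the right and rows downward; lengths in m; the calibration is good to about 2 mm. A picture is of the moment at which its call begins. camera_model takes no time and is no camera call.
- robot.hand_in(): hands the job in; it is judged then, once.
The state is a dict: "time": time; "qpos": joint angles; "qvel": joint speeds; "joint_efforts": joint torques, N m; "tool_pos": TCP position; "tool_rot": TCP orientation; "contact_force": force on the tool from outside, world axes, zero at the start; "torque": the same for the moment, N m; "opening": finger opening in m; "grip_force": force on a finger pad.
Only numpy, scipy, OpenCV 4.12 (cv2) and the standard library are available. Lean on these libraries where they do the work, as an engineer would, in place of code of your own. Each camera call takes 0.05 s, during which the arm holds its last target. There are 200 camera calls.

## Working session

There is one attempt and no reset: what is moved stays moved. The work goes in short steps, Python scripts to look and compute and a shell command to move; the robot and the scene stay as the last step left them, time stands still between calls to the robot, and variables do not carry over. Pictures are saved under pics/ and viewed, at most 10 in all, crops included, and the job is handed in when it is done.

```bash
mkdir -p pics; python3 - <<'E'
from cell import robot
import cv2,numpy as np
np.set_printoptions(precision=4,suppress=True)
s=robot.observe();print(s)
for n in("side","top"):
    im=robot.read_camera(n);cv2.imwrite(f"pics/{n}0.png",im[:,:,::-1])
    print(n,robot.camera_model(n))
E
```

```text
{'time': 0.0, 'qpos': array([-1.425 ,  0.3427,  1.525 , -0.    ,  1.2754, -0.146 ]), 'qvel': array([-0.0005,  0.0003,  0.0006,  0.0006,  0.0002, -0.0004]), 'joint_efforts': array([ -0.0015, -43.1252, -24.422 ,   0.0717,   0.0562,  -0.0001]), 'tool_pos': array([ 0.151 , -0.5024,  0.2341]), 'tool_rot': array([-3.1401, -0.0002,  0.2918]), 'contact_force': array([-0.4873,  0.0616,  0.2021]), 'torque': array([-0.0283, -0.021 , -0.0373]), 'grip_force': 0.0, 'opening': 0.09143451466385207}
side {'camera_matrix': array([[433.0874,   0.    , 261.0197],
       [  0.    , 433.0874, 200.4604],
       [  0.    ,   0.    ,   1.    ]]), 'position': array([0.3611, 1.203 , 0.7098]), 'attitude': array([-2.0146, -0.019 , -2.9618])}
top {'camera_matrix': array([[452.4306,   0.    , 254.731 ],
       [  0.    , 452.4306, 193.8702],
       [  0.    ,   0.    ,   1.    ]]), 'position': array([0.287 , 0.0258, 1.5521]), 'attitude': array([-2.9668, -0.0062, -1.5502])}
```

View pics/side0.png

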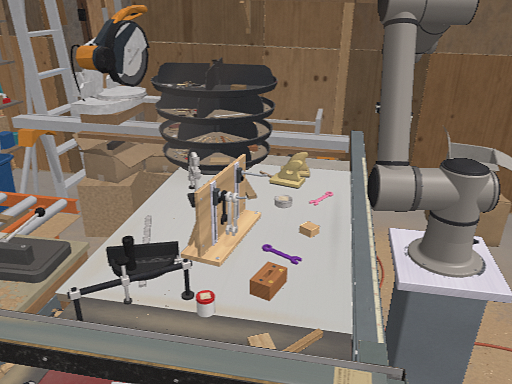

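View pics/top0.png

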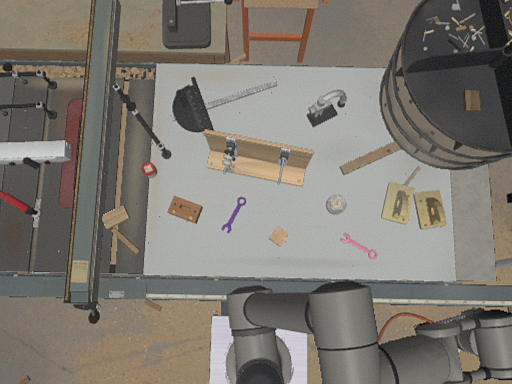

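The side view shows the rack (180-260, 155-262), crowded peg near (235,200) and the caddy at (268,280). In the top view, the crowded peg is at about (230,155), the empty peg at (283,165) and the caddy at (185,208). The purple spanner at (233,215) and the pink one at (358,245) are decoys. I'll enlarge the rack in both views.

```bash
cat > h.py <<'E'
from cell import robot
import cv2,numpy as np
from scipy.spatial.transform import Rotation as R
np.set_printoptions(precision=4,suppress=True)
def cam(n):
    m=robot.camera_model(n);return np.array(m["camera_matrix"]),np.array(m["position"]),R.from_euler("xyz",m["attitude"]).as_matrix()
def ray(n,p):
    K,c,A=cam(n);return c,A@np.linalg.solve(K,[p[0],p[1],1])
def onz(n,p,z):
    c,d=ray(n,p);return c+d*(z-c[2])/d[2]
def onplane(n,p,q,nn):
    c,d=ray(n,p);return c+d*np.dot(np.subtract(q,c),nn)/np.dot(d,nn)
def proj(n,X):
    K,c,A=cam(n);v=K@A.T@(np.asarray(X)-c);return v[:2]/v[2]
def tri(pa,pb):
    c1,d1=ray("side",pa);c2,d2=ray("top",pb)
    t=np.linalg.lstsq(np.c_[d1,-d2],c2-c1,rcond=None)[0];a=c1+d1*t[0];b=c2+d2*t[1]
    return (a+b)/2,np.linalg.norm(a-b)
E
python3 - <<'E'
import cv2,numpy as np
a=cv2.imread("pics/side0.png")[150:270,175:285];b=cv2.imread("pics/top0.png")[125:225,160:320]
a=cv2.resize(a,None,fx=5,fy=5,interpolation=cv2.INTER_CUBIC);b=cv2.resize(b,None,fx=5,fy=5,interpolation=cv2.INTER_CUBIC)
cv2.imwrite("pics/sc.png",a);cv2.imwrite("pics/tc.png",b)
E
```

```text
(no output)
```

View pics/sc.png

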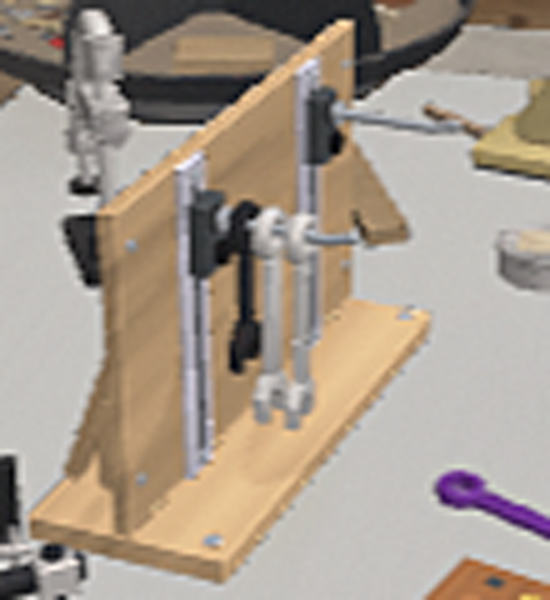

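View pics/tc.png

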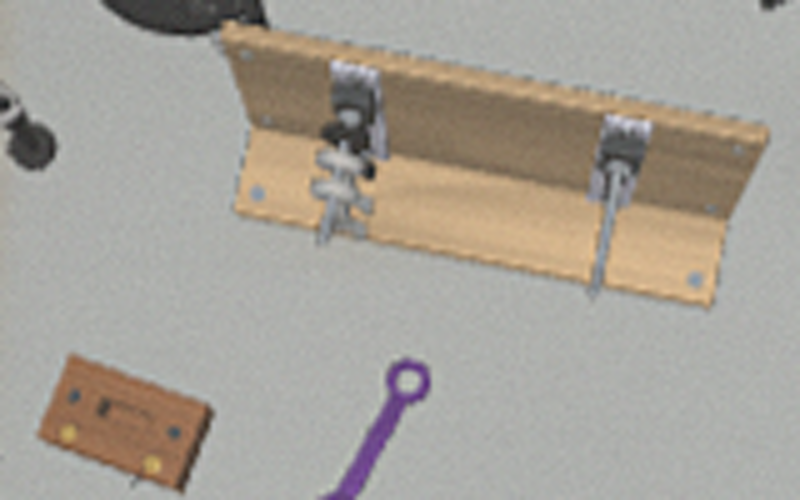

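Crops: the crowded peg's tip is at side (246.4,197.8) and top (224.4,173). It carries dark short, bright, bright, with the front bright one at side (235,197). The bare peg's tip is at side (267,175.4) and top (278.4,183.8). Long b is the frontmost bright spanner on the crowded peg; the purple and pink ones lying on the table don't match. Next I compute the poses.

```bash
cat >> h.py <<'E'
S=lambda x,y:(175+(x+.5)/5-.5,150+(y+.5)/5-.5)
T=lambda x,y:(160+(x+.5)/5-.5,125+(y+.5)/5-.5)
E
python3 - <<'E'
from h import *
L=onz("top",T(235,212),.018);Rr=onz("top",T(712,306),.018)
Ls=onz("side",S(222,566),.018);Rs=onz("side",S(430,315),.018)
print("front corners top",L,Rr,np.linalg.norm(L-Rr),"side",Ls,Rs)
yv=(L+Ls-Rr-Rs);yaw=np.arctan2(-yv[0],yv[1]);ex=np.array([np.cos(yaw),np.sin(yaw),0]);ey=np.array([-ex[1],ex[0],0])
O=(L+Rr+Ls+Rs)/4+.06*ex;O[2]=0;print("yaw",yaw,"O",O)
def rk(P):d=np.array(P)-O;return np.array([d@ex,d@ey,d[2]])
for nm,a,b in(("full tip",S(357,239),T(321,241)),("spare tip",S(462,128),T(592,294)),("spare collar end",S(345,114),T(612,172)),("ring b",S(300,233),T(338,190))):
    P,e=tri(a,b);print(nm,P,e,"rack",rk(P))
# rays onto rack planes y=+-.085
for nm,p,y in(("spare tip",S(462,128),-.085),("spare collar",S(340,113),-.085),("full tip",S(357,239),.085),("b ring",S(300,233),.085),("a ring",S(268,230),.085),("short",S(243,220),.085)):
    print(nm,"plane",rk(onplane("side",p,O+y*ey,ey)))
cs=[onz("top",T(*p),.045) for p in((72,355),(212,407),(182,490),(38,435))]
print("caddy",cs,np.mean(cs,0),"slot",onz("top",T(125,410),.045))
for nm,p in(("tall tin",(149,169)),("flat",(336,204)),("block",(278,236))):print(nm,onz("top",p,.03))
E
```

```text
front corners top [0.6492 0.1912 0.018 ] [ 0.5899 -0.1408  0.018 ] 0.3373250388851754 side [0.6514 0.2014 0.018 ] [ 0.5921 -0.1333  0.018 ]
yaw -0.1760930764939253 O [0.6797 0.0191 0.    ]
full tip [0.5911 0.1189 0.192 ] 0.00022662007699068487 rack [-0.1047  0.0827  0.192 ]
spare tip [ 0.5599 -0.0481  0.1965] 0.0010961881775274336 rack [-0.1062 -0.0871  0.1965]
spare collar end [ 0.6377 -0.0596  0.1944] 0.000721018630796815 rack [-0.0276 -0.0849  0.1944]
ring b [0.6255 0.1098 0.1879] 0.0019435371312580382 rack [-0.0693  0.0798  0.1879]
spare tip plane [-0.1075 -0.085   0.1973]
spare collar plane [-0.0244 -0.085   0.1945]
full tip plane [-0.1055  0.085   0.1932]
b ring plane [-0.0705  0.085   0.1906]
a ring plane [-0.0506  0.085   0.189 ]
short plane [-0.035   0.085   0.1925]
caddy [array([0.5414, 0.2944, 0.045 ]), array([0.5079, 0.1985, 0.045 ]), array([0.4515, 0.2163, 0.045 ]), array([0.4864, 0.3144, 0.045 ])] [0.4968 0.2559 0.045 ] slot [0.5046 0.2569 0.045 ]
tall tin [0.6349 0.3879 0.03  ]
flat [ 0.5269 -0.2555  0.03  ]
block [ 0.4138 -0.0592  0.03  ]
```

```bash
cat >> h.py <<'E'
yaw=-.1761;O=np.array([.6797,.0191,0]);ex=np.array([np.cos(yaw),np.sin(yaw),0]);ey=np.array([-ex[1],ex[0],0])
def rk(P):d=np.array(P)-O;return np.array([d@ex,d@ey,d[2]])
def W(r):return O+r[0]*ex+r[1]*ey+np.array([0,0,r[2]])
def go(tgt,yw=yaw):   # tgt world TCP -> tool shift and turn
    s=robot.observe();A=R.from_euler("xyz",s["tool_rot"]).as_matrix()
    t=-(yw-s["tool_rot"][2]);t=(t+np.pi/2)%np.pi-np.pi/2
    print("t",s["time"],"rack",rk(s["tool_pos"]),"pos",s["tool_pos"],"yaw",s["tool_rot"][2],"shift",A.T@(np.array(tgt)-s["tool_pos"]),"turn",t,"F",s["contact_force"],"open",s["opening"],s["grip_force"])
E
python3 -c "
from h import *
print(W([-.07,.0835,.176])); go(W([-.07,.0835,.30]))"
```

```text
[0.6254 0.1136 0.176 ]
t 0.1 rack [-0.4292 -0.6061  0.2341] pos [ 0.151  -0.5025  0.2341] yaw 0.29181274923051315 shift [ 0.6316 -0.4536 -0.0652] turn 0.4679127492305133 F [ 0.2131  0.2132 -0.4119] open 0.0918908438850049 0.0
```

```bash
python3 -m jog '[[[0.3,0.033,-0.024,-0.013,0.1],[0.3,0.066,-0.048,-0.026,0.2],[0.3,0.099,-0.072,-0.039,0.3],[0.3,0.132,-0.096,-0.052,0.4],[0.3,0.165,-0.12,-0.065,0.468]]]' 20
python3 -m jog '[[[0.3,0.019,-0.036,0,0],[0.3,0.038,-0.072,0,0],[0.3,0.057,-0.108,0,0],[0.3,0.076,-0.144,0,0],[0.3,0.095,-0.18,0,0]]]'
python3 -m jog '[[[0.3,0.019,-0.036,0,0],[0.3,0.038,-0.072,0,0],[0.3,0.057,-0.108,0,0],[0.3,0.076,-0.144,0,0],[0.3,0.076,-0.144,0,0]]]'
python3 -c "
from h import *
go(W([-.07,.0835,.24]))"
```

```text
time: 0.52
tool_pos: [0.2718, -0.343, 0.2982]
tool_rot: [-3.141, 0.0, -0.182]
contact_force: [-0.6, 0.3, 0.8]
opening: 0.0634
grip_force: 0.0
time: 0.93
tool_pos: [0.397, -0.1823, 0.2979]
tool_rot: [3.142, 0.0, -0.176]
contact_force: [1.1, -0.7, -0.3]
opening: 0.0598
grip_force: 0.0
time: 1.35
tool_pos: [0.4991, -0.0504, 0.2972]
tool_rot: [-3.139, -0.0, -0.17]
contact_force: [-1.1, -0.3, -0.8]
opening: 0.0596
grip_force: 0.0
t 1.35 rack [-0.1656 -0.1     0.2972] pos [ 0.4991 -0.0504  0.2972] yaw -0.17027425518434702 shift [ 0.0967 -0.1828  0.0577] turn 0.0058257448156529 F [-1.1011 -0.2597 -0.7792] open 0.059635504571439055 0.0
```

```bash
python3 -m jog '[[[-1,0.035,-0.0045,0.0,0.005],[-1,0.07,-0.009,0.02,0.005],[-1,0.102,-0.0135,0.045,0.005],[-1,0.102,-0.0135,0.075,0.005],[-1,0.102,-0.0135,0.083,0.005]]]' 20
python3 -m jog '[[[-1,0,0,0.001,0],[-1,0,0,0.002,0],[-1,0,0,0.003,0],[-1,0,0,0.004,0],[-1,0,0,0.004,0]]]'
python3 -m jog '[[[-1,0,0,0.001,0],[-1,0,0,0.002,0],[-1,0,0,0.003,0],[-1,0,0,0.004,0],[-1,0,0,0.004,0]]]'
```

```text
time: 1.77
tool_pos: [0.5976, -0.0601, 0.2087]
tool_rot: [-3.141, 0.01, -0.181]
contact_force: [-0.5, -0.3, -1.1]
opening: 0.031
grip_force: 0.0
time: 2.18
tool_pos: [0.5993, -0.0606, 0.2127]
tool_rot: [3.141, -0.003, -0.181]
contact_force: [-0.1, 0.7, 0.3]
opening: 0.001
grip_force: 0.0
time: 2.6
tool_pos: [0.599, -0.0604, 0.2067]
tool_rot: [3.141, 0.0, -0.181]
contact_force: [-0.6, 0.6, 0.1]
opening: 0.0002
grip_force: 0.0
```

```bash
for i in 1; do python3 -m jog '[[[-1,0,0,0.001,0],[-1,0,0,0.001,0],[-1,0,0,0.001,0]]]'
python3 -m jog '[[[-1,0,0,0.001,0],[-1,0,0,0.001,0],[-1,0,0,0.001,0]]]'
python3 -m jog '[[[-1,0,0,0.001,0],[-1,0,0,0.001,0],[-1,0,0,0.001,0]]]'; python3 -m jog '[[[-1,0,0,0.001,0],[-1,0,0,0.001,0],[-1,0,0,0.001,0]]]'; done | egrep 'pos|force'
```

```text
tool_pos: [0.5991, -0.0604, 0.2058]
contact_force: [0.3, 0.0, 0.1]
grip_force: 0.0
tool_pos: [0.5992, -0.0604, 0.205]
contact_force: [-0.4, -0.4, -0.0]
grip_force: 0.1
tool_pos: [0.5992, -0.0604, 0.2043]
contact_force: [0.3, -0.4, 4.0]
grip_force: 1.0
tool_pos: [0.5993, -0.0604, 0.2035]
contact_force: [-1.4, -0.4, 4.4]
grip_force: 2.1
```

```bash
python3 -m jog '[[[0.3,0,0,-0.03,0],[0.3,0,-0.02,-0.06,0],[0.3,-0.0024,-0.06,-0.06,0],[0.3,-0.0048,-0.1,-0.06,0],[0.3,-0.0048,-0.14,-0.06,0]]]' 15
python3 -m jog '[[[0.3,0,-0.034,0,0],[0.3,0,-0.034,0,0],[0.3,0,-0.034,0,0],[0.3,0,-0.034,0,0]]]' >/dev/null
python3 - <<'E'
from h import *
go(W([-.07,.0835,.176]))
for n in("side","top"):
    im=robot.read_camera(n);cv2.imwrite(f"pics/{n}1.png",im[:,:,::-1])
a=cv2.imread("pics/side1.png")[150:270,175:285];b=cv2.imread("pics/top1.png")[125:205,190:260]
cv2.imwrite("pics/c1.png",cv2.resize(a,None,fx=5,fy=5,interpolation=cv2.INTER_CUBIC))
E
```

```text
time: 4.02
tool_pos: [0.6196, 0.0793, 0.2633]
tool_rot: [-3.141, -0.001, -0.183]
contact_force: [1.3, -0.9, -0.1]
opening: 0.0291
grip_force: 0.0
t 4.35 rack [-0.0694  0.0812  0.2623] pos [0.6256 0.1113 0.2623] yaw -0.18077752470363095 shift [-0.0005 -0.0023  0.0863] turn -0.004677524703631031 F [ 0.1212 -0.6612  0.3611] open 0.05599808358826646 0.0
```

View pics/c1.png

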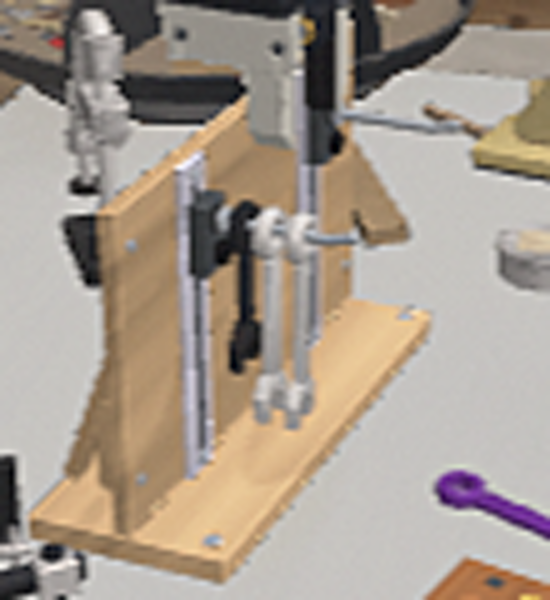

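The side crop shows the open hand above the crowded peg. The front bright ring (long b) is at crop (300,233) and nothing is in the way, so I descend and grip.

```bash
python3 -m jog '[[[0.3,-0.0015,-0.0023,0.03,-0.005],[0.3,-0.0015,-0.0023,0.06,-0.005],[0.3,-0.0015,-0.0023,0.08,-0.005],[0.3,-0.0015,-0.0023,0.086,-0.005],[0.3,-0.0015,-0.0023,0.086,-0.005]]]' 12
python3 -m jog '[[[-0.2,0,0,0,0],[-0.25,0,0,0,0],[-0.3,0,0,0,0],[-0.35,0,0,0,0],[-0.4,0,0,0,0]]]'
python3 -c "
from h import *
go(W([-.07,.0835,.176]))"
```

```text
time: 4.87
tool_pos: [0.6239, 0.1128, 0.1753]
tool_rot: [3.141, 0.003, -0.178]
contact_force: [0.1, 0.7, 1.0]
opening: 0.0595
grip_force: 0.0
time: 5.28
tool_pos: [0.6251, 0.1141, 0.1779]
tool_rot: [-3.141, -0.002, -0.176]
contact_force: [-0.8, -1.5, -0.3]
opening: 0.0309
grip_force: 0.5
t 5.2833 rack [-0.0704  0.084   0.1779] pos [0.6251 0.1141 0.1779] yaw -0.17615180351301096 shift [0.0004 0.0005 0.0019] turn -5.180351301103947e-05 F [-0.7918 -1.5098 -0.2538] open 0.03093584259388367 0.47946876960395457
```

```bash
python3 -m jog '[[[-0.7,0,0,0,0],[-0.7,0,0,0,0],[-0.7,0,0,0,0],[-0.7,0,0,0,0]]]' 20
python3 -m jog '[[[-0.7,0,0,-0.001,0],[-0.7,0,0,-0.002,0],[-0.7,0,0,-0.0025,0],[-0.7,0,0,-0.0025,0]]]'
python3 -c "
from h import *
go(W([-.07,.0835,.176]))"
```

```text
time: 5.62
tool_pos: [0.625, 0.1142, 0.1773]
tool_rot: [-3.141, -0.001, -0.176]
contact_force: [1.0, -0.1, 2.3]
opening: 0.0296
grip_force: 20.0
time: 5.95
tool_pos: [0.6245, 0.1141, 0.1791]
tool_rot: [3.141, 0.001, -0.176]
contact_force: [-0.1, 0.7, -1.6]
opening: 0.0298
grip_force: 20.0
t 5.95 rack [-0.071   0.0839  0.1791] pos [0.6245 0.1141 0.1791] yaw -0.1761801947048276 shift [0.001  0.0004 0.0031] turn -8.01947048276741e-05 F [-0.1199  0.6779 -1.6265] open 0.029813189209109355 19.99993475560199
```

```bash
python3 -m jog '[[[-0.7,-0.007,0,-0.0003,0],[-0.7,-0.014,0,-0.0003,0],[-0.7,-0.02,0,-0.001,0],[-0.7,-0.026,0,-0.0023,0],[-0.7,-0.026,0,-0.0023,0]]]'
python3 -m jog '[[[-0.7,-0.006,0,-0.0014,0],[-0.7,-0.012,0,-0.002,0],[-0.7,-0.018,0,-0.002,0],[-0.7,-0.028,0,-0.002,0],[-0.7,-0.038,0,-0.002,0]]]'
python3 -m jog '[[[-0.7,-0.01,0,0,0],[-0.7,-0.01,0,0,0],[-0.7,-0.01,0,0,0]]]'
python3 -c "
from h import *
go(W([-.145,-.086,.186]))"
```

```text
time: 6.37
tool_pos: [0.5979, 0.1191, 0.1823]
tool_rot: [3.142, 0.0, -0.176]
contact_force: [0.1, 0.8, -1.9]
opening: 0.0298
grip_force: 20.0
time: 6.78
tool_pos: [0.561, 0.1254, 0.1837]
tool_rot: [3.141, 0.0, -0.176]
contact_force: [0.5, 0.3, -0.9]
opening: 0.0296
grip_force: 20.0
time: 7.03
tool_pos: [0.5517, 0.1273, 0.184]
tool_rot: [-3.142, -0.001, -0.176]
contact_force: [0.5, 0.3, -1.4]
opening: 0.0297
grip_force: 20.0
t 7.0333 rack [-0.145   0.0841  0.184 ] pos [0.5517 0.1273 0.184 ] yaw -0.1758098525632834 shift [-0.0001  0.1701 -0.002 ] turn 0.00029014743671651466 F [ 0.5074  0.33   -1.4283] open 0.029726882191807042 19.99993272702106
```

```bash
python3 -m jog '[[[-0.7,0,0.035,-0.0035,0],[-0.7,0,0.07,-0.0035,0],[-0.7,0,0.105,-0.0035,0],[-0.7,0,0.14,-0.0035,0],[-0.7,0,0.17,-0.0035,0]]]'
python3 -m jog '[[[-0.7,0,0,0,0],[-0.7,0,0,0,0],[-0.7,0,0,0,0],[-0.7,0,0,0,0],[-0.7,0,0,0,0]]]'
python3 - <<'E'
from h import *
go(W([-.145,-.086,.1875]))
b=[]
for n,(r,c) in {"side":(150,220),"top":(140,235)}.items():
    im=robot.read_camera(n);b.append(cv2.resize(im[r:r+80,c:c+80,::-1],None,fx=5,fy=5,interpolation=cv2.INTER_CUBIC))
cv2.imwrite("pics/c2.png",np.hstack(b))
E
```

```text
time: 7.45
tool_pos: [0.5221, -0.0425, 0.1874]
tool_rot: [3.141, -0.001, -0.177]
contact_force: [0.3, 0.9, -1.5]
opening: 0.0297
grip_force: 20.0
time: 7.87
tool_pos: [0.5224, -0.0392, 0.1872]
tool_rot: [-3.142, -0.0, -0.175]
contact_force: [-0.9, 0.7, -0.9]
opening: 0.0298
grip_force: 20.0
t 7.8667 rack [-0.1447 -0.0849  0.1872] pos [ 0.5224 -0.0392  0.1872] yaw -0.17454885918957785 shift [-0.0003  0.0011 -0.0003] turn 0.0015511408104220692 F [-0.9115  0.7483 -0.9329] open 0.029766057300686554 19.99995999277104
```

View pics/c2.png

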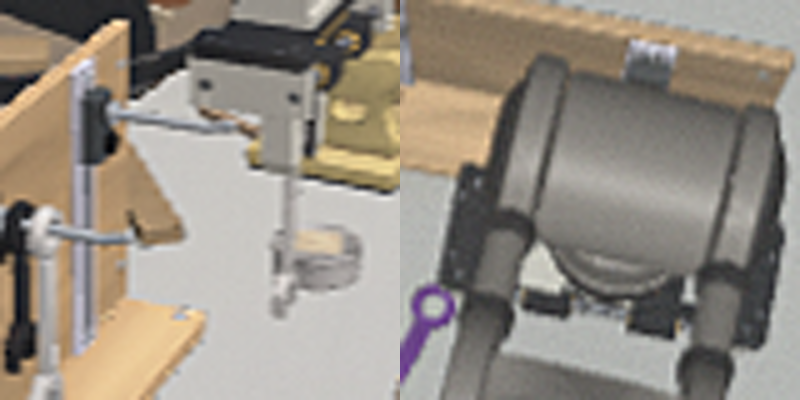

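The held spanner hangs straight in front of the bare peg (side crop: peg tip (235,125), held ring behind the fingers at (280,160)). I thread it on slowly, following the bend downward.

```bash
python3 -m jog '[[[-0.7,0.01,0,0,0],[-0.7,0.02,0,0,0],[-0.7,0.027,0,0,0],[-0.7,0.032,0,0,0],[-0.7,0.032,0,0,0]]]' | egrep 'pos|contact'
python3 -m jog '[[[-0.7,0.003,0,0,0],[-0.7,0.006,0,0,0],[-0.7,0.009,0,0,0],[-0.7,0.009,0,0,0],[-0.7,0.009,0,0,0]]]' | egrep 'pos|contact'
python3 -m jog '[[[-0.7,0.003,0,0.0005,0],[-0.7,0.006,0,0.001,0],[-0.7,0.006,0,0.001,0],[-0.7,0.006,0,0.001,0]]]'| egrep 'pos|contact'
```

```text
tool_pos: [0.5543, -0.0457, 0.187]
contact_force: [-0.5, 0.7, -1.4]
tool_pos: [0.5624, -0.0475, 0.1872]
contact_force: [0.0, 0.1, -1.8]
tool_pos: [0.5685, -0.0485, 0.1862]
contact_force: [-0.6, 0.3, -1.0]
```

```bash
python3 -m jog '[[[-0.7,0.003,0,0.0008,0],[-0.7,0.006,0,0.0016,0],[-0.7,0.009,0,0.0024,0],[-0.7,0.012,0,0.003,0],[-0.7,0.012,0,0.003,0]]]' | egrep 'pos|contact'
python3 -m jog '[[[-0.7,0.004,0,0,0],[-0.7,0.008,0,0,0],[-0.7,0.012,0,0,0],[-0.7,0.016,0,0,0],[-0.7,0.016,0,0,0]]]' | egrep 'pos|contact'
python3 - <<'E'
from h import *
go(W([-.035,-.086,.1835]))
b=[]
for n,(r,c) in {"side":(150,220),"top":(140,235)}.items():
    im=robot.read_camera(n);b.append(cv2.resize(im[r:r+80,c:c+80,::-1],None,fx=5,fy=5,interpolation=cv2.INTER_CUBIC))
cv2.imwrite("pics/c3.png",np.hstack(b))
E
```

```text
tool_pos: [0.5807, -0.0507, 0.183]
contact_force: [-0.3, -0.7, -0.2]
tool_pos: [0.5967, -0.0536, 0.1832]
contact_force: [0.3, 0.5, -1.2]
t 9.9667 rack [-0.0689 -0.0861  0.1832] pos [ 0.5967 -0.0536  0.1832] yaw -0.17619797416772265 shift [ 0.0339 -0.0001 -0.0003] turn -9.797416772272527e-05 F [ 0.2789  0.5112 -1.2022] open 0.029359196360399947 19.9998774007301
```

View pics/c3.png

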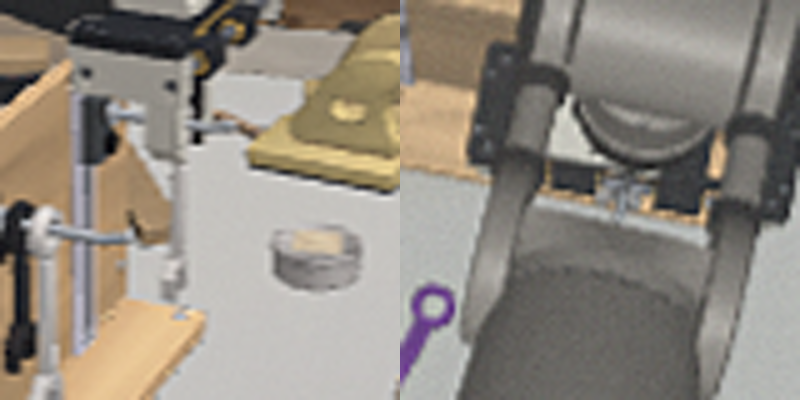

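The rod now shows through between the fingers and sticks out in front (side crop (195,125)), so the spanner is on. I push it back towards the collar.

```bash
python3 -m jog '[[[-0.7,0.008,0,0,0],[-0.7,0.016,0,0,0],[-0.7,0.024,0,0,0],[-0.7,0.032,0,0,0],[-0.7,0.032,0,0,0]]]' | egrep 'pos|contact'
python3 -m jog '[[[-0.7,0.001,0,0,0],[-0.7,0.002,0,0,0],[-0.7,0.003,0,0,0],[-0.7,0.003,0,0,0],[-0.7,0.003,0,0,0]]]' | egrep 'pos|contact'
python3 -c "
from h import *
go(W([-.0315,-.086,.1835]))"
```

```text
tool_pos: [0.6288, -0.0594, 0.1831]
contact_force: [-0.8, 0.1, -0.7]
tool_pos: [0.6302, -0.0595, 0.1833]
contact_force: [-0.1, 0.0, 0.0]
t 10.9 rack [-0.0349 -0.086   0.1833] pos [ 0.6302 -0.0595  0.1833] yaw -0.17613059537367426 shift [ 0.0034 -0.     -0.0002] turn -3.0595373674335846e-05 F [-0.128   0.0151  0.0268] open 0.029356836571830552 19.99988376294496
```

```bash
for k in 1; do python3 -m jog '[[[-0.7,0.001,0,0,0],[-0.7,0.001,0,0,0],[-0.7,0.001,0,0,0],[-0.7,0.001,0,0,0]]]' | egrep 'pos|contact'
python3 -m jog '[[[-0.7,0.001,0,0,0],[-0.7,0.001,0,0,0],[-0.7,0.001,0,0,0],[-0.7,0.001,0,0,0]]]' | egrep 'pos|contact'
python3 -m jog '[[[-0.7,0.001,0,0,0],[-0.7,0.001,0,0,0],[-0.7,0.001,0,0,0],[-0.7,0.001,0,0,0]]]' | egrep 'pos|contact'; done
```

```text
tool_pos: [0.6313, -0.0597, 0.1833]
contact_force: [-0.5, 1.3, -0.8]
tool_pos: [0.6323, -0.0599, 0.1832]
contact_force: [0.3, -0.4, -0.6]
tool_pos: [0.6333, -0.0601, 0.1832]
contact_force: [-0.0, -0.5, -0.8]
```

```bash
for k in 1; do python3 -m jog '[[[-0.7,0.001,0,0,0],[-0.7,0.001,0,0,0],[-0.7,0.001,0,0,0],[-0.7,0.001,0,0,0]]]' | egrep 'pos|contact'
python3 -m jog '[[[-0.7,0.001,0,0,0],[-0.7,0.001,0,0,0],[-0.7,0.001,0,0,0],[-0.7,0.001,0,0,0]]]' | egrep 'pos|contact'; done
```

```text
tool_pos: [0.6343, -0.0602, 0.1832]
contact_force: [-0.3, -0.0, -1.3]
tool_pos: [0.6349, -0.0603, 0.1831]
contact_force: [-3.9, 0.3, -0.7]
```

```bash
python3 -m jog '[[[-0.7,-0.0003,0,0.001,0],[-0.7,-0.0003,0,0.002,0],[-0.5,-0.0003,0,0.002,0],[-0.2,-0.0003,0,0.002,0],[0.3,-0.0003,0,0.002,0]]]' | egrep 'pos|contact|open'
python3 -m jog '[[[0.3,0,0,0,0],[0.3,0,0,-0.02,0],[0.3,0,0,-0.05,0],[0.3,-0.005,0,-0.085,0],[0.3,-0.01,-0.02,-0.085,0]]]' | egrep 'pos|contact|open'
python3 -m jog '[[[0.3,-0.003,-0.04,0,0],[0.3,-0.006,-0.08,0,0],[0.3,-0.009,-0.12,0,0],[0.3,-0.012,-0.15,0,0],[0.3,-0.012,-0.15,0,0]]]' | egrep 'pos|contact|open'
python3 - <<'E'
from h import *
go(W([-.0525,.084,.1775]))
b=[]
for n,(r,c) in {"side":(150,190),"top":(125,210)}.items():
    im=robot.read_camera(n);b.append(cv2.resize(im[r:r+80,c:c+80,::-1],None,fx=5,fy=5,interpolation=cv2.INTER_CUBIC))
cv2.imwrite("pics/c4.png",np.hstack(b))
E
```

```text
tool_pos: [0.6357, -0.0605, 0.1816]
contact_force: [-0.4, -0.3, -0.0]
opening: 0.0385
tool_pos: [0.6313, -0.0421, 0.2735]
contact_force: [1.0, 0.2, 1.5]
opening: 0.0599
tool_pos: [0.6431, 0.1171, 0.2659]
contact_force: [-0.6, 1.6, -0.0]
opening: 0.0597
t 13.8167 rack [-0.0532  0.0901  0.2659] pos [0.6431 0.1171 0.2659] yaw -0.17014300229777213 shift [0.0006 0.0063 0.0884] turn 0.005956997702227795 F [-0.6161  1.6263 -0.0208] open 0.05970898335173347 0.0
```

View pics/c4.png

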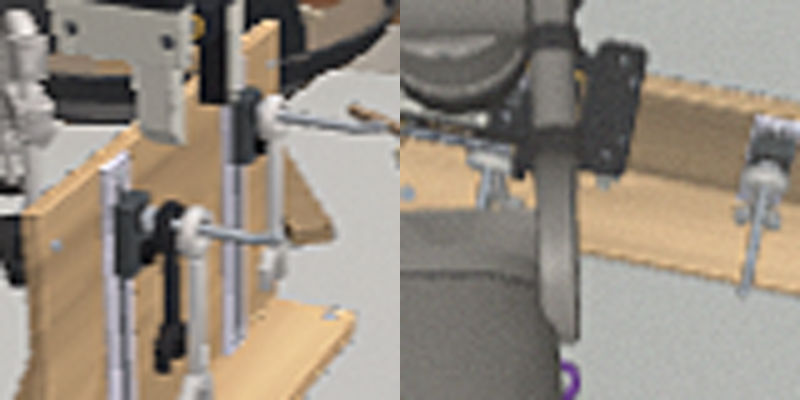

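Long b hangs at the spare collar (side crop (270,115)). The remaining bright ring, long a, is at side crop (197,230) with the dark short one behind it at (170,220). I descend on a.

```bash
python3 -m jog '[[[0.3,0,0,0,0],[0.3,0,0,0,0],[0.3,0,0,0,0]]]' >/dev/null; python3 -c "
from h import *
go(W([-.0525,.084,.1775]))"
```

```text
t 14.1667 rack [-0.0517  0.0825  0.2663] pos [0.6433 0.1094 0.2663] yaw -0.1781275028509448 shift [-0.0009 -0.0015  0.0888] turn -0.0020275028509448845 F [ 0.3036 -0.5541 -0.4119] open 0.05961031428434074 0.0
```

```bash
python3 -m jog '[[[0.3,-0.001,-0.0005,0.03,0],[0.3,-0.001,-0.0005,0.06,0],[0.3,-0.001,-0.0005,0.08,0],[0.3,-0.001,-0.0005,0.0885,0],[0.3,-0.001,-0.0005,0.0885,0]]]' 20| egrep 'pos|contact|open'
python3 -m jog '[[[0.3,0,0,0,0],[-0.2,0,0,0,0],[-0.3,0,0,0,0],[-0.3,0,0,0,0],[-0.35,0,0,0,0]]]'| egrep 'pos|contact|open'
python3 -c "
from h import *
go(W([-.0525,.084,.1775]))"
```

```text
tool_pos: [0.6413, 0.1105, 0.1755]
contact_force: [0.2, -0.1, 0.3]
opening: 0.0599
tool_pos: [0.6426, 0.1116, 0.1787]
contact_force: [0.4, 0.3, -1.1]
opening: 0.0374
t 15.0 rack [-0.0527  0.0845  0.1787] pos [0.6426 0.1116 0.1787] yaw -0.17613903400421704 shift [0.0002 0.0005 0.0012] turn -3.903400421712e-05 F [ 0.4311  0.3429 -1.1226] open 0.03739092337531193 0.0
```

```bash
python3 -m jog '[[[-0.7,0,0,0,0],[-0.7,0,0,0,0],[-0.7,0,0,0,0],[-0.7,0,0,0,0],[-0.7,0,0,0,0]]]'| egrep 'pos|contact|open|grip'
python3 -m jog '[[[-0.7,0,0,-0.001,0],[-0.7,0,0,-0.002,0],[-0.7,0,0,-0.0025,0],[-0.7,0,0,-0.0025,0]]]'| egrep 'pos|contact|open'
python3 -m jog '[[[-0.7,-0.008,0,0,0],[-0.7,-0.016,0,0,0],[-0.7,-0.024,0,0,0],[-0.7,-0.032,0,0,0],[-0.7,-0.032,0,0,0]]]'
python3 -c "
from h import *
go(W([-.0855,.084,.1795]))"
```

```text
tool_pos: [0.6424, 0.1116, 0.178]
contact_force: [0.1, -0.2, 2.2]
opening: 0.0294
grip_force: 20.0
tool_pos: [0.642, 0.1115, 0.1799]
contact_force: [-0.4, 0.3, -1.1]
opening: 0.0292
time: 16.17
tool_pos: [0.6093, 0.1176, 0.1803]
tool_rot: [3.141, 0.001, -0.176]
contact_force: [0.5, 0.0, -0.7]
opening: 0.0296
grip_force: 20.0
t 16.1667 rack [-0.0866  0.0846  0.1803] pos [0.6093 0.1176 0.1803] yaw -0.17563978901502453 shift [0.0011 0.0006 0.0008] turn 0.0004602109849753955 F [ 0.4629  0.041  -0.6787] open 0.029628771018517814 19.999933158069325
```

```bash
python3 -m jog '[[[-0.7,-0.005,0,-0.0005,0],[-0.7,-0.011,0,-0.0023,0],[-0.7,-0.017,0,-0.0037,0],[-0.7,-0.023,0,-0.0043,0],[-0.7,-0.033,0,-0.0043,0]]]'| egrep 'pos|contact'
python3 -m jog '[[[-0.7,-0.025,0,0,0],[-0.7,-0.025,0.035,-0.0035,0],[-0.7,-0.025,0.07,-0.0035,0],[-0.7,-0.025,0.105,-0.0035,0],[-0.7,-0.025,0.14,-0.0035,0]]]'| egrep 'pos|contact'
python3 -m jog '[[[-0.7,0,0.02,0,0],[-0.7,0,0.03,0,0],[-0.7,0,0.03,0,0],[-0.7,0,0.03,0,0],[-0.7,0,0.03,0,0]]]'| egrep 'pos|contact'
python3 -c "
from h import *
go(W([-.113,-.086,.188]))"
```

```text
tool_pos: [0.5782, 0.1229, 0.1848]
contact_force: [-0.4, -1.2, -1.7]
tool_pos: [0.5283, -0.0114, 0.1885]
contact_force: [0.0, -0.6, -1.4]
tool_pos: [0.524, -0.0388, 0.1881]
contact_force: [-0.1, -1.0, -0.9]
t 17.4167 rack [-0.1432 -0.0843  0.1881] pos [ 0.524  -0.0388  0.1881] yaw -0.17524275481413953 shift [0.0302 0.0017 0.0001] turn 0.0008572451858603891 F [-0.0891 -1.0255 -0.9413] open 0.029974464903203796 19.99990226671798
```

```bash
python3 -m jog '[[[-0.7,0.01,0.001,0,0],[-0.7,0.02,0.001,0,0],[-0.7,0.026,0.001,0,0],[-0.7,0.03,0.001,0,0],[-0.7,0.03,0.001,0,0]]]' | egrep 'pos|contact'
python3 -m jog '[[[-0.7,0.003,0,0,0],[-0.7,0.006,0,0,0],[-0.7,0.009,0,0,0],[-0.7,0.009,0,0,0],[-0.7,0.009,0,0,0]]]' | egrep 'pos|contact'
python3 -m jog '[[[-0.7,0.003,0,0.0005,0],[-0.7,0.006,0,0.001,0],[-0.7,0.006,0,0.001,0],[-0.7,0.006,0,0.001,0]]]'| egrep 'pos|contact'
python3 -c "
from h import *
go(W([-.07,-.086,.184]))"
```

```text
tool_pos: [0.5538, -0.0455, 0.1878]
contact_force: [0.1, 0.5, -1.0]
tool_pos: [0.5621, -0.0479, 0.188]
contact_force: [-0.0, -0.8, -2.5]
tool_pos: [0.5681, -0.049, 0.1869]
contact_force: [-0.2, 0.3, -1.7]
t 18.5833 rack [-0.098  -0.0866  0.1869] pos [ 0.5681 -0.049   0.1869] yaw -0.1762926596527108 shift [ 0.028  -0.0006  0.0029] turn -0.00019265965271086927 F [-0.1864  0.3285 -1.6575] open 0.02958068733707066 19.99993250465195
```

```bash
python3 -m jog '[[[-0.7,0.003,-0.0003,0.0008,0],[-0.7,0.006,-0.0006,0.0016,0],[-0.7,0.009,-0.0006,0.0024,0],[-0.7,0.012,-0.0006,0.003,0],[-0.7,0.012,-0.0006,0.003,0]]]' | egrep 'pos|contact'
python3 -m jog '[[[-0.7,0.006,0,0,0],[-0.7,0.012,0,0,0],[-0.7,0.018,0,0,0],[-0.7,0.024,0,0,0],[-0.7,0.024,0,0,0]]]' | egrep 'pos|contact'
python3 -m jog '[[[-0.7,0,0,0.001,0],[-0.7,0,0,0.002,0],[-0.5,0,0,0.002,0],[-0.2,0,0,0.002,0],[0.3,0,0,0.002,0]]]' | egrep 'pos|contact|open'
python3 -m jog '[[[0.3,0,0,0,0],[0.3,0,0,-0.03,0],[0.3,0,0,-0.065,0],[0.3,-0.022,0,-0.065,0],[-0.4,-0.022,0,-0.065,0]]]' | egrep 'pos|contact|open'
python3 -m jog '[[[-0.66,0,0,0,0],[-0.66,0,0,0,0],[-0.66,0,0,0,0],[-0.66,0,0,0,0]]]' | egrep 'pos|contact|open'
python3 - <<'E'
from h import *
go(W([-.085,-.086,.183]))
b=[]
for n,(r,c) in {"side":(150,220),"top":(140,235)}.items():
    im=robot.read_camera(n);b.append(cv2.resize(im[r:r+80,c:c+80,::-1],None,fx=5,fy=5,interpolation=cv2.INTER_CUBIC))
cv2.imwrite("pics/c5.png",np.hstack(b))
E
```

```text
tool_pos: [0.5804, -0.0506, 0.1838]
contact_force: [0.8, -0.3, -0.8]
tool_pos: [0.6048, -0.055, 0.1839]
contact_force: [0.3, -0.4, -1.9]
tool_pos: [0.6034, -0.0546, 0.1822]
contact_force: [-0.7, -0.2, 0.2]
opening: 0.0391
tool_pos: [0.5807, -0.0504, 0.2496]
contact_force: [0.6, 0.0, -0.2]
opening: 0.0563
tool_pos: [0.582, -0.0509, 0.2461]
contact_force: [-0.1, -0.2, -0.3]
opening: 0.0311
t 20.5833 rack [-0.0839 -0.086   0.2461] pos [ 0.582  -0.0509  0.2461] yaw -0.17629838479875937 shift [-0.001  -0.      0.0631] turn -0.00019838479875944337 F [-0.1471 -0.2266 -0.3097] open 0.031130423193149452 0.0
```

View pics/c5.png

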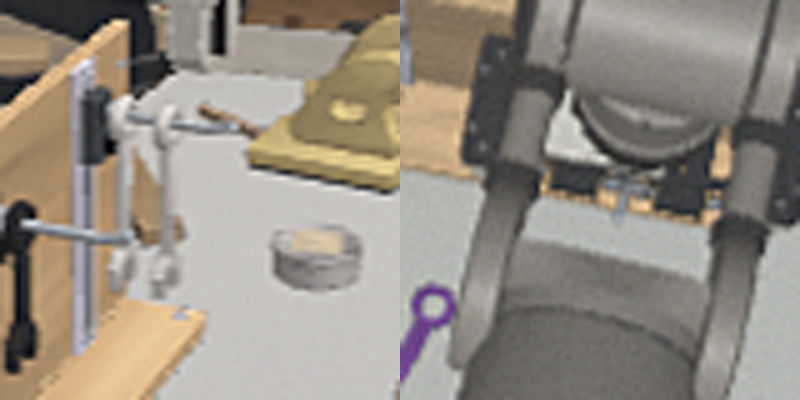

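Both long spanners hang on the spare peg (side crop rings (122,118) and (167,125)) and the short one is alone on its own peg. Now I straddle the rod with the fingers and push them back.

```bash
python3 -m jog '[[[-0.66,-0.001,0,0.01,0],[-0.66,-0.001,0,0.03,0],[-0.66,-0.001,0,0.05,0],[-0.66,-0.001,0,0.063,0],[-0.66,-0.001,0,0.063,0]]]' | egrep 'pos|contact|open'
python3 -m jog '[[[-0.66,0.005,0,0,0],[-0.66,0.01,0,0,0],[-0.66,0.015,0,0,0],[-0.66,0.02,0,0,0],[-0.66,0.02,0,0,0]]]' | egrep 'pos|contact|open'
python3 -m jog '[[[-0.66,0.002,0,0,0],[-0.66,0.004,0,0,0],[-0.66,0.006,0,0,0],[-0.66,0.007,0,0,0],[-0.66,0.007,0,0,0]]]' | egrep 'pos|contact|open'
python3 -c "
from h import *
go(W([-.053,-.086,.183]))"
```

```text
tool_pos: [0.5789, -0.0502, 0.1801]
contact_force: [0.3, -0.6, -0.1]
opening: 0.0158
tool_pos: [0.602, -0.0545, 0.1846]
contact_force: [-0.0, 0.1, 0.2]
opening: 0.0159
tool_pos: [0.6077, -0.0554, 0.1841]
contact_force: [-0.1, -0.1, -0.5]
opening: 0.0155
t 21.9333 rack [-0.0579 -0.0859  0.1841] pos [ 0.6077 -0.0554  0.1841] yaw -0.1761929309124577 shift [0.0049 0.0001 0.0011] turn -9.293091245776708e-05 F [-0.1242 -0.0851 -0.469 ] open 0.015471837947454601 0.0
```

```bash
python3 -m jog '[[[-0.66,0.001,0,0,0],[-0.66,0.002,0,0,0],[-0.66,0.003,0,0,0],[-0.66,0.003,0,0,0]]]' | egrep 'pos|contact'
python3 -m jog '[[[-0.66,0.001,0,0,0],[-0.66,0.001,0,0,0],[-0.66,0.001,0,0,0],[-0.66,0.001,0,0,0]]]' | egrep 'pos|contact'
python3 -m jog '[[[-0.66,0.001,0,0,0],[-0.66,0.001,0,0,0],[-0.66,0.001,0,0,0],[-0.66,0.001,0,0,0]]]' | egrep 'pos|contact'
python3 -c "
from h import *
go(W([-.053,-.086,.183]))"
```

```text
tool_pos: [0.6104, -0.0559, 0.184]
contact_force: [-0.8, 0.6, 0.4]
tool_pos: [0.6106, -0.0559, 0.1839]
contact_force: [-4.3, 0.5, 1.2]
tool_pos: [0.6107, -0.0559, 0.1837]
contact_force: [-9.0, 0.9, 2.2]
t 22.9333 rack [-0.0548 -0.0859  0.1837] pos [ 0.6107 -0.0559  0.1837] yaw -0.17611394470715558 shift [0.0018 0.0001 0.0007] turn -1.3944707155655323e-05 F [-9.0182  0.8998  2.1538] open 0.015568595606813208 4.166662750358228
```

```bash
python3 -m jog '[[[-0.66,-0.003,0,0,0],[-0.66,-0.008,0,0,0],[-0.66,-0.008,0,-0.03,0],[-0.66,-0.008,0,-0.065,0],[0.3,-0.008,-0.01,-0.082,0]]]' | egrep 'pos|contact'
python3 -m jog '[[[0.3,0.005,-0.035,0,0],[0.3,0.012,-0.075,0,0],[0.3,0.02,-0.115,0,0],[0.3,0.028,-0.15,0,0],[0.3,0.028,-0.16,0,0]]]' | egrep 'pos|contact'
python3 -m jog '[[[0.3,0,0,0,0],[0.3,0,0,0,0],[0.3,0,0,0,0],[0.3,0,0,0,0]]]' | egrep 'pos|contact'
python3 - <<'E'
from h import *
go(W([-.0345,.084,.178]))
im=robot.read_camera("side")[:,:,::-1];cv2.imwrite("pics/side6.png",im)
b=cv2.resize(im[150:250,190:290],None,fx=5,fy=5,interpolation=cv2.INTER_CUBIC)
t=cv2.imread("pics/top0.png")[185:230,155:215]; t=cv2.resize(t,None,fx=5,fy=5,interpolation=cv2.INTER_CUBIC)
c=np.zeros((500,800,3),np.uint8);c[:,:500]=b;c[:225,500:800]=t
tn=robot.read_camera("top")[:,:,::-1];cv2.imwrite("pics/top6.png",tn)
c[250:475,500:800]=cv2.resize(tn[185:230,155:215],None,fx=5,fy=5,interpolation=cv2.INTER_CUBIC)
cv2.imwrite("pics/c6.png",c)
E
```

```text
tool_pos: [0.6074, -0.0465, 0.2702]
contact_force: [1.4, 0.5, 0.8]
tool_pos: [0.6631, 0.1128, 0.2656]
contact_force: [-0.4, 0.2, 0.3]
tool_pos: [0.6617, 0.1058, 0.2664]
contact_force: [0.3, -0.0, -0.5]
t 24.1 rack [-0.0329  0.0822  0.2664] pos [0.6617 0.1058 0.2664] yaw -0.17824759726419437 shift [-0.0017 -0.0018  0.0884] turn -0.002147597264194445 F [ 0.2902 -0.0356 -0.5247] open 0.059540206583113923 0.0
```

View pics/c6.png

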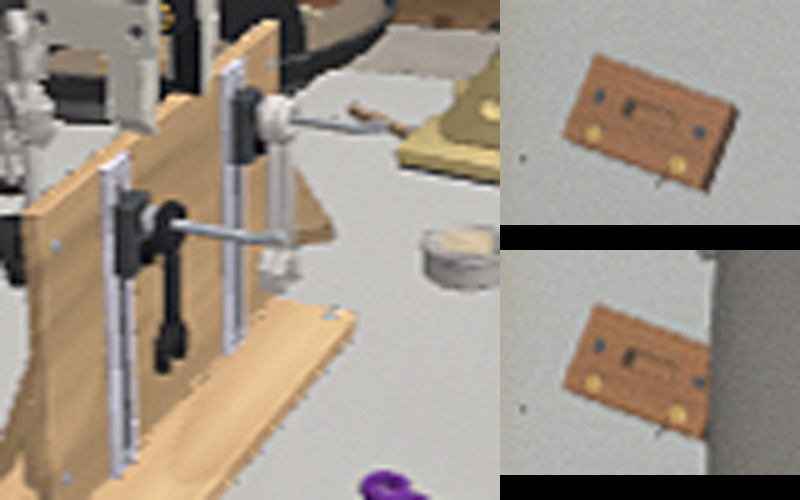

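The side view shows both long spanners together against the spare collar (275,118) and the short one at (172,220). In the top crop the slot is at about (653,109), which is full pixel (185,206.5). I grip the short spanner and measure the slot numerically.

```bash
python3 -m jog '[[[0.3,-0.0015,-0.001,0.03,0],[0.3,-0.0015,-0.001,0.06,0],[0.3,-0.0015,-0.001,0.08,0],[0.3,-0.0015,-0.001,0.088,0],[0.3,-0.0015,-0.001,0.088,0]]]' 20| egrep 'pos|contact|open'
python3 -m jog '[[[0.3,0,0,0,0],[-0.2,0,0,0,0],[-0.3,0,0,0,0],[-0.3,0,0,0,0],[-0.3,0,0,0,0]]]'| egrep 'pos|contact|open'
python3 - <<'E'
from h import *
go(W([-.0345,.084,.178]))
a=cv2.imread("pics/top0.png").astype(float)
g=a.mean(2)
print("cols",list(range(174,198)))
for r in range(199,217):print(r,g[r,174:198].astype(int))
E
```

```text
tool_pos: [0.6595, 0.108, 0.176]
contact_force: [-0.1, -0.2, -0.4]
opening: 0.0598
tool_pos: [0.6609, 0.1089, 0.1791]
contact_force: [0.2, -0.1, -0.2]
opening: 0.0375
t 25.0333 rack [-0.0342  0.0851  0.1791] pos [0.6609 0.1089 0.1791] yaw -0.1761694332991235 shift [-0.0003  0.0011  0.0011] turn -6.943329912356688e-05 F [ 0.1521 -0.0743 -0.2071] open 0.0374519126732652 0.0
cols [174, 175, 176, 177, 178, 179, 180, 181, 182, 183, 184, 185, 186, 187, 188, 189, 190, 191, 192, 193, 194, 195, 196, 197]
199 [109 113 115 118 111 113 109 112 113 122 140 160 180 179 177 175 172 171
 176 174 170 175 172 170]
200 [113 112 112 111 116 118 117 118 112 109 106 128 138 149 162 178 183 176
 172 176 176 174 174 172]
201 [112 118 118 113 115 116 113 115 121 118 116 111 108 109 122 139 141 165
 179 177 177 175 178 174]
202 [110 109 111 115 113 117 118 111 112 118 123 120 122 112 115 105 108 121
 140 164 168 177 178 177]
203 [ 95  90 116 115 109 112 120 118 117 116 111 113 121 122 119 122 120 113
 110 128 130 141 166 179]
204 [ 88  81 113 112 117 118  98 101 109 118 117 114 117 114 118 124 116 123
 118 11
[... 554 characters left out ...]
 108 112 114 116 108 109 110 110 106 111 117 110 113 120
 117 112  97 103 115 123]
211 [146 119 113 110 109 110 107 113 114 111 113 113 110 112 113 109 111 114
 121 102  84  83 111 114]
212 [143 123 116 114 115 119 113 112 113 112 110 106 116 115 110 117 113 113
 121 114  94  96 115 116]
213 [118 116 117 120 115 118 117 113 117 113 112 111 111 108 112 112 116 120
 113 114 112 114 118 122]
214 [ 98 108 117 117 119 119 122 115 113 118 116 112 115 108 110 113 115 112
 111 117 119 113 118 110]
215 [142 106  92 105 112 120 118 117 117 117 120 117 115 118 117 112 109 106
 106 109 114 118 120  91]
216 [172 160 135 117 106  94 108 119 117 118 118 120 116 118 111 127 134 124
 113 110 114 106 117  85]
```

```bash
python3 -m jog '[[[-0.7,0,0,0,0],[-0.7,0,0,0,0],[-0.7,0,0,0,0],[-0.7,0,0,0,0],[-0.7,0,0,0,0]]]'| egrep 'pos|contact|open|grip'
python3 -m jog '[[[-0.7,0,0,-0.001,0],[-0.7,0,0,-0.002,0],[-0.7,0,0,-0.0025,0],[-0.7,0,0,-0.0025,0]]]'| egrep 'pos|contact|open'
python3 -m jog '[[[-0.7,-0.01,0,0,0],[-0.7,-0.02,0,0,0],[-0.7,-0.03,0,0,0],[-0.7,-0.04,0,0,0],[-0.7,-0.05,0,0,0]]]'| egrep 'pos|contact|open'
python3 - <<'E'
from h import *
go(W([-.0855,.084,.18]))
a=cv2.imread("pics/top0.png");h=cv2.cvtColor(a,cv2.COLOR_BGR2HSV).astype(int);g=a.mean(2)
m=((h[...,1]>70)&(h[...,0]<20)).astype(np.uint8);m[:190]=0;m[230:]=0;m[:,:160]=0;m[:,208:]=0
print("hsv",h[212,185],h[215,198],m.sum())
top=m.copy()
for r in range(192,226,1):
    c=np.where(m[r])[0]
    if len(c):print(r,c.min(),c.max(),g[r,c.max()-5:c.max()+1].astype(int))
print("bottom",[g[208:224,c].astype(int) for c in(172,180,188)])
print(cv2.minAreaRect(cv2.findNonZero(m)))
E
```

```text
tool_pos: [0.6607, 0.1089, 0.1783]
contact_force: [1.5, -0.7, 1.5]
opening: 0.03
grip_force: 20.0
tool_pos: [0.6604, 0.1089, 0.1803]
contact_force: [0.3, 1.0, 0.0]
opening: 0.0297
tool_pos: [0.6107, 0.1177, 0.1803]
contact_force: [-0.7, 0.4, -0.9]
opening: 0.0297
t 26.2 rack [-0.0852  0.085   0.1803] pos [0.6107 0.1177 0.1803] yaw -0.1761972491047854 shift [-0.0003  0.001   0.0003] turn -9.724910478547955e-05 F [-0.7035  0.391  -0.901 ] open 0.02965350138615487 19.9997464018179
hsv [ 12 112 139] [13 79 84] 532
196 174 175 [173 174 178 144 119 124]
197 173 177 [180 130 105 106 108 125]
198 173 180 [115 117 109 107 109 121]
199 173 183 [111 113 109 112 113 122]
200 172 185 [117 118 112 109 106 128]
201 172 188 [118 116 111 108 109 122]
202 171 191 [122 112 115 105 108 121]
203 171 193 [119 122 120 113 110 128]
204 171 196 [123 118 114 112 115 127]
205 170 199 [120 116 115 109 111 124]
206 170 201 [119 123 117 116 115  94]
207 169 201 [115 117 122 125 115  68]
208 169 201 [114 117 119 119  99  66]
209 168 201 [120 113 119 111  79  57]
210 168 201 [115 123 121  96  71  66]
211 168 200 [ 83 111 114 123  85  59]
212 168 200 [ 96 115 116 114  81  70]
213 170 199 [112 114 118 122  96  65]
214 172 199 [119 113 118 110  78  62]
215 175 199 [114 118 120  91  70  69]
216 178 198 [110 114 106 117  85  59]
217 180 198 [113 114 117 110  77  67]
218 183 197 [127 118 120 118  97  64]
219 186 197 [123 120 118 117  80  59]
220 188 196 [107 116 121 123  99  64]
221 191 196 [106  98 106 119  86  58]
222 194 196 [161 136 133 115  72  67]
bottom [array([107, 110, 121, 135, 130, 110, 103, 158, 177, 173, 171, 169, 173,
       172, 174, 171]), array([ 92, 112, 114, 107, 113, 117, 122, 118, 108, 103, 159, 178, 173,
       176, 174, 176]), array([112, 120, 117, 113, 110, 112, 110, 117, 111, 122, 109,  99,  93,
       155, 181, 173])]
((184.623291015625, 209.17123413085938), (31.24998664855957, 17.90729522705078), 20.556045532226562)
```

```bash
python3 - <<'E'
from h import *
f=lambda u,v:onz("top",(u,v),.045)[:2]
a=cv2.imread("pics/top0.png");h=cv2.cvtColor(a,cv2.COLOR_BGR2HSV).astype(int)
m=((h[...,1]>70)&(h[...,0]<20));m[:,:160]=0;m[:,208:]=0
far=np.array([f(c,np.where(m[190:225,c])[0].min()+190-.5) for c in range(177,198)])
lef=np.array([f(np.where(m[r])[0].min()-.5,r) for r in range(199,211)])
pf=np.polyfit(far[:,1],far[:,0],1);pl=np.polyfit(lef[:,0],lef[:,1],1)
print("yaws",-np.arctan(pf[0]),np.arctan(pl[0]))
yw=-np.arctan(pf[0]);cx=np.array([np.cos(yw),np.sin(yw)]);cy=np.array([-cx[1],cx[0]])
X=(far@cx).mean()-.03;Y=(lef@cy).mean()-.05
print("block centre",X*cx+Y*cy,"slot",f(184.75,207.55), "in block", (f(184.75,207.55)@cx-X, f(184.75,207.55)@cy-Y))
# side view brown mask
s=cv2.imread("pics/side0.png");hs=cv2.cvtColor(s,cv2.COLOR_BGR2HSV).astype(int)
c=np.append(X*cx+Y*cy,.045);print("side proj of centre",proj("side",c))
cc=[proj("side",np.append((X+i*.03)*cx+(Y+j*.05)*cy,.045)) for i,j in((1,1),(1,-1),(-1,-1),(-1,1))];print(np.array(cc))
g=s.mean(2)
u,v=proj("side",c).astype(int)
print(u,v)
for r in range(v-8,v+9):print(r,g[r,u-14:u+15].astype(int))
go([.5,.2565,.2],yw)
E
```

```text
yaws -0.34003141494506517 -0.36204116227513383
block centre [0.497  0.2587] slot [0.5014 0.2562] in block (np.float64(0.00493747263813743), np.float64(-0.0008209206456109008))
side proj of centre [269.5045 272.8111]
[[250.0453 278.8901]
 [268.6978 260.5903]
 [288.096  267.0031]
 [270.3888 286.2078]]
269 272
264 [195 194 194 192 192 194 194 197 202 180 130 110 120 126 117 117 120 120
 116 111 105 117 156 191 205 200 200 196 196]
265 [193 194 194 193 195 195 196 201 180 131 108 122 126 119 116 121 122 112
  95 101 113 117 111 107 114 155 191 205 202]
266 [194 193 193 193 195 197 201 180 131 109 122 126 122 119 119 120 109  85
  71  68  89 115 119 117 113 105 101 116 156]
267 [192 195 193 194 196 200 180 131 108 122 126 121 119 118 121 122 125 119
 103  93 107 120 120 115 112 109 116 114 113]
268 [193 195 194 196 199 182 130 109 120 126 122 117 119 121 122 121 121 121
 121 121 121 122 116 110 110 115 117 118 118]
269 [194 194 196 200 182 132 108 121 125 122 118 120 128 136 135 131 119 117
 120 117 121 117 110 113 173 184 160 157 130]
270 [195 196 201 178 129 107 121 124 121 119 119 127 
[... 815 characters left out ...]
2 119 118 120 120 121 121 118 118 120 107 104 114 120 116 111 115 115
 118 120 122 123 125 116 100  98  95  96  96]
278 [120 118 120 120 123 123 121 119 118 119 115 117 120 116 113 113 115 116
 121 121 124 124 114 100  98  97  96  96  98]
279 [116 119 120 114  92  68  77 104 117 113 117 118 117 110 113 113 117 120
 121 123 123 121 106 100  95  96  99  95  97]
280 [122 119 120 124 103  69  73  84 103 116 119 115 112 111 124 142 138 124
 121 123 117 107  96  98  95  96  98  97  96]
t 26.2 rack [-0.0852  0.085   0.1803] pos [0.6107 0.1177 0.1803] yaw -0.1761972491047854 shift [-0.1333 -0.1172 -0.0197] turn 0.16383416584027977 F [-0.7035  0.391  -0.901 ] open 0.02965350138615487 19.9997464018179
```

```bash
python3 -m jog '[[[-0.7,-0.005,0,-0.0008,0],[-0.7,-0.011,0,-0.0024,0],[-0.7,-0.017,0,-0.0038,0],[-0.7,-0.023,0,-0.0043,0],[-0.7,-0.033,0,-0.0043,0]]]'| egrep 'pos|contact'
python3 -m jog '[[[-0.7,-0.02,0,0,0],[-0.7,-0.02,0,0,0],[-0.7,-0.02,0,0,0],[-0.7,-0.02,0,0,0]]]'| egrep 'pos|contact'
python3 - <<'E'
from h import *
print(tri((267.4,273.7),(184.75,207.55)), onz("side",(267.4,273.7),.045),onz("top",(184.75,207.55),.045))
go([.501,.256,.17],-.342)
E
```

```text
tool_pos: [0.5791, 0.1234, 0.1851]
contact_force: [0.0, 0.5, -1.2]
tool_pos: [0.5597, 0.1269, 0.1852]
contact_force: [0.4, -0.0, -1.5]
(array([0.5025, 0.257 , 0.0402]), np.float64(0.0007337958207381419)) [0.5018 0.2638 0.045 ] [0.5014 0.2562 0.045 ]
t 26.95 rack [-0.137   0.0851  0.1852] pos [0.5597 0.1269 0.1852] yaw -0.17617614453985175 shift [-0.0804 -0.1168  0.0151] turn 0.16582385546014833 F [ 0.4369 -0.003  -1.5343] open 0.029557344220026 19.999786563494126
```

```bash
python3 -m jog '[[[-0.7,-0.016,-0.024,0,0.033],[-0.7,-0.032,-0.048,0,0.066],[-0.7,-0.048,-0.072,0,0.1],[-0.7,-0.064,-0.096,0,0.133],[-0.7,-0.08,-0.121,0,0.166]]]'| egrep 'pos|contact'
python3 -m jog '[[[-0.7,0,0,0.01,0],[-0.7,0,0,0.025,0],[-0.7,0,0,0.035,0],[-0.7,0,0,0.042,0],[-0.7,0,0,0.042,0]]]'| egrep 'pos|contact'
python3 -m jog '[[[-0.7,0,0,0,0],[-0.7,0,0,0,0],[-0.7,0,0,0,0]]]'| egrep 'contact'
python3 - <<'E'
from h import *
go([.5022,.2605,.125],-.342)
for n in("side","top"):cv2.imwrite(f"pics/{n}7.png",robot.read_camera(n)[:,:,::-1])
s=cv2.imread("pics/side7.png").mean(2)
for r in range(246,284,2):print(r,s[r,248:290].astype(int))
E
```

```text
tool_pos: [0.5018, 0.2611, 0.1848]
contact_force: [0.7, 1.2, -1.1]
tool_pos: [0.5013, 0.2592, 0.1409]
contact_force: [-0.5, -0.0, -1.4]
contact_force: [0.4, -0.4, -0.7]
t 28.0333 rack [-0.2169  0.206   0.1435] pos [0.5022 0.2599 0.1435] yaw -0.34272638470374317 shift [-0.0002 -0.0005  0.0185] turn -0.0007263847037430882 F [ 0.3864 -0.3661 -0.6931] open 0.029495374583892103 19.999893559634074
246 [201 201 201 202 202 201 202 201 200 202 202 205 214 188 127 114 115 117
 150 190 185 116  28 110 183 208 205 199 201 201 200 201 200 203 201 202
 201 201 200 200 199 199]
248 [201 202 202 202 202 201 203 201 203 202 202 202 207 176  94  75 104 115
  85  32  75  80  42  98 142 164 193 211 208 203 201 202 201 199 200 202
 202 201 202 203 201 201]
250 [200 203 200 200 201 202 202 201 202 203 203 200 204 208 179 100  63  77
  69  30  36  46  61 100 117 107 103  94 105 155 200 214 209 207 205 203
 201 200 201 203 199 200]
252 [203 202 202 200 201 200 202 202 201 201 202 201 201 202 203 206 210 223
 172  15  38  40  97 142 127  81  62  88 112 115 109 105  98 109 158 199
 210 209 205 203 201 199]
2
[... 1938 characters left out ...]
 [200 202 204 207 186 133 113 125 130 124 123 124 125 127 120 108 105 104
 102 108 121 129 121 118 119 121 124 126 128 128 130 120 107  99  99  99
 100  94 125 182 207 199]
278 [204 208 187 136 113 126 127 125 123 125 125 128 129 127 125 126 123 122
 123 125 120 118 120 120 123 124 128 131 127 119 104 102 102  99 101 102
  98  93 122 181 206 200]
280 [208 159  64 102 124 130 126 127 125 127 129 106  71  75  87 110 122 124
 121 116 116 128 148 146 129 127 128 122 110 104 100  99 101 101 102 101
  96  89 139 193 203 202]
282 [210 164  70  82  79  79  79  85  89 102 124 129 126 124 122 122 124 121
 117 117 125 143 159 166 159 129 109 103 104 103 101 100 102 102 100  94
  89 121 183 206 202 200]
```

```bash
python3 - <<'E'
from h import *
yw=-.342;cx=np.array([np.cos(yw),np.sin(yw),0]);cy=np.array([-cx[1],cx[0],0])
P=np.array([.5022,.2599,0])
for dx in(-.0045,.0045):
    print([proj("side",P+dx*cx+j*cy+[0,0,.063]) for j in(.016,.009,0,-.009,-.016)])
print("shaft",proj("side",P+[0,0,.1]),"mouth here",proj("side",P+[0,0,.045]))
s=cv2.imread("pics/side7.png").mean(2)
for r in range(258,272):print(r,s[r,260:276].astype(int))
E
```

```text
[array([266.2008, 270.6567]), array([267.5128, 269.3384]), array([269.181 , 267.6622]), array([270.8285, 266.0068]), array([272.0959, 264.7333])]
[array([263.1876, 269.6178]), array([264.5097, 268.3092]), array([266.1907, 266.6452]), array([267.851 , 265.0018]), array([269.1282, 263.7376])]
shaft [268.0489 255.2099] mouth here [267.509  272.8432]
258 [203 201 201 203 210 198 126  18  38  33  92 180 213 206 203 202]
259 [201 201 203 205 213 170  48  27  42  44  37  80 171 209 202 200]
260 [201 201 203 209 195 124  27  47  53  47  41  53 159 212 202 201]
261 [202 203 202 212 166  47  39  46  52  48  38  55 165 216 204 202]
262 [201 201 206 217 165  28  47  54  49  39  40  56 169 219 209 205]
263 [201 203 210 195 125  31  45  53  41  30  36  60 106 130 165 203]
264 [202 203 213 167  51  37  49  46  33  26  32  64 109 126 118 110]
265 [203 205 218 165   7  32  46  53  45  23  27  79 108 102 104 118]
266 [205 210 196 123  11  30  39  68  71  37  59  96  93  78  72  96]
267 [210 189 144  88  14  32  37  85 130 123 120 135 126 109  98 113]
268 [188 138 120  96  13  30  30  74 119 133 130 128 128 127 123 126]
269 [137 113 130 105  35  22  27 110 149 142 137 124 125 124 127 127]
270 [113 126 133 133 121  89 118 147 115  76  73  88  96 110 129 122]
271 [126 128 128 125 129 135 139 121  96  79  76  74  96 121 124 114]
```

```bash
python3 -m jog '[[[-0.7,-0.001,-0.002,0.005,0],[-0.7,-0.001,-0.002,0.01,0],[-0.7,-0.001,-0.002,0.014,0],[-0.7,-0.001,-0.002,0.014,0],[-0.7,-0.001,-0.002,0.014,0]]]'| egrep 'pos|contact'
python3 - <<'E'
from h import *
go([.5022,.2605,.125],-.342)
cv2.imwrite("pics/side8.png",robot.read_camera("side")[:,:,::-1])
s=cv2.imread("pics/side8.png").mean(2)
for r in range(262,284):print(r,s[r,258:280].astype(int))
E
```

```text
tool_pos: [0.501, 0.2622, 0.1283]
contact_force: [-0.3, -0.6, -1.2]
t 28.55 rack [-0.2185  0.2081  0.1283] pos [0.501  0.2622 0.1283] yaw -0.3420748704084162 shift [0.0017 0.0012 0.0033] turn -7.48704084161389e-05 F [-0.2954 -0.5649 -1.2291] open 0.029960557192700552 19.99986976168657
262 [201 202 202 202 204 203 207 218 167   5  36  37  74 156 206 212 208 207
 203 202 203 204]
263 [202 201 201 202 203 206 212 197 124  16  33  37  59 104 119 127 165 201
 210 208 206 204]
264 [202 203 201 203 205 212 193 129  50  24  38  42  41  66 110 127 118 111
 122 163 203 212]
265 [203 202 202 206 210 190 142  87  31  43  45  47  50  41  78 106 106 117
 123 115 111 121]
266 [201 203 205 208 190 140 111  80  41  48  51  51  48  40  66  83  73  96
 118 123 121 116]
267 [202 206 210 188 136 120 103  48  47  49  50  46  45  54 100 114  97 112
 125 124 121 114]
268 [205 209 187 138 115 135 106  34  44  54  50  31  32  49 105 134 129 125
 125 121 113 116]
269 [209 189 138 114 130 126  84  38  47  51  41  26  31  49 103 129 126 125
 123 115 119 179]
270 [187 135 113 127 137 104  40  36  45  45  31  26  
[... 575 characters left out ...]
7 121 122 125 125
 128 129 129 121]
277 [126 126 126 126 125 127 126 115 114 119 125 121 117 119 123 124 125 127
 130 129 121 106]
278 [125 129 128 126 125 125 124 121 122 124 121 118 120 121 124 125 129 130
 129 120 106 104]
279 [123  97  73  79 108 122 120 120 124 123 117 116 120 122 125 126 129 131
 123 110 101  99]
280 [128 104  71  76  88 106 121 122 122 118 116 127 149 146 130 126 127 123
 108 102 102 100]
281 [132 134 120 118 123 123 124 122 119 112 138 160 159 161 151 133 121 113
 104 102 100 102]
282 [125 130 124 122 119 126 123 119 117 117 126 145 158 164 156 130 109 105
 102 100 100 101]
283 [ 83  99 111 119 126 127 126 120 118 123 122 120 120 123 118 108 104 103
 102  98 102 103]
```

```bash
python3 -m jog '[[[-0.7,0,-0.001,0,0],[-0.7,0,-0.0015,0.001,0],[-0.7,0,-0.0015,0.003,0],[-0.7,0,-0.0015,0.004,0],[-0.7,0,-0.0015,0.004,0]]]'| egrep 'pos|contact'
python3 -m jog '[[[-0.7,0,0,0.001,0],[-0.7,0,0,0.002,0],[-0.7,0,0,0.003,0],[-0.7,0,0,0.003,0]]]'| egrep 'pos|contact'
```

```text
tool_pos: [0.5017, 0.2637, 0.1245]
contact_force: [-0.0, 0.9, -1.0]
tool_pos: [0.5029, 0.2637, 0.1234]
contact_force: [-0.2, -2.1, 9.0]
```

```bash
python3 -m jog '[[[-0.7,0,0,-0.002,0],[-0.7,0,0,-0.004,0],[-0.7,0,0,-0.004,0],[-0.7,0,0,-0.004,0]]]'| egrep 'pos|contact'
python3 - <<'E'
from h import *
cv2.imwrite("pics/side9.png",robot.read_camera("side")[:,:,::-1])
s=cv2.imread("pics/side9.png").mean(2)
for r in range(266,280):print(r,s[r,260:276].astype(int))
E
```

```text
tool_pos: [0.5017, 0.2637, 0.1257]
contact_force: [-0.2, 0.4, -1.0]
266 [205 209 188 141 109  77  34  41  48  51  46  44  66  79  72  94]
267 [209 189 137 120 104  42  37  48  50  52  45  70 109 113 100 112]
268 [188 136 116 134 106  40  50  52  49  44  42  66 113 133 124 127]
269 [135 114 130 126  86  39  50  53  45  33  38  61 108 130 124 126]
270 [114 127 137 107  43  41  48  49  37  30  35  66  94 114 129 122]
271 [126 131 134 102  31  43  50  37  26  29  33  49  95 124 124 115]
272 [129 127 131  99  17  32  45  49  41  22  33  86 124 128 115 114]
273 [127 125 132 102  18  31  39  74  84  59  86 124 128 119 116 120]
274 [123 125 135 105  16  29  35  87 101  88 117 130 122 117 119 125]
275 [124 126 133  96  15  27  31  83 103 114 129 121 119 122 122 124]
276 [124 128 123 104  74  33  50  97 124 127 123 118 120 121 124 126]
277 [126 126 126 127 132 122 116 122 127 123 118 119 122 124 124 129]
278 [128 127 126 125 125 122 125 127 122 118 118 120 123 126 129 129]
279 [ 71  78 110 123 119 122 124 122 117 116 119 123 123 127 129 128]
```

```bash
python3 -m jog '[[[-0.7,0.0015,0,0,0],[-0.7,0.0015,0,0.001,0],[-0.7,0.0015,0,0.003,0],[-0.7,0.0015,0,0.004,0],[-0.7,0.0015,0,0.004,0]]]'| egrep 'pos|contact'
python3 -m jog '[[[-0.7,0,0,0.001,0],[-0.7,0,0,0.001,0],[-0.7,0,0,0.001,0]]]'| egrep 'pos|contact'
```

```text
tool_pos: [0.5044, 0.2632, 0.1234]
contact_force: [-1.3, -1.7, 9.8]
tool_pos: [0.5048, 0.2632, 0.1233]
contact_force: [-0.9, -2.7, 14.0]
```

```bash
python3 - <<'E'
from h import *
s=robot.observe();yw=-.342;cx=np.array([np.cos(yw),np.sin(yw),0]);cy=np.array([-cx[1],cx[0],0])
print("F",s["contact_force"]@cx,s["contact_force"]@cy,"T",s["torque"]@cx,s["torque"]@cy,s["torque"],s["tool_rot"])
cv2.imwrite("pics/side10.png",robot.read_camera("side")[:,:,::-1])
s=cv2.imread("pics/side10.png").mean(2)
for r in range(266,281):print(r,s[r,260:276].astype(int))
E
python3 -m jog '[[[-0.7,0,0,-0.003,0],[-0.7,0,0,-0.005,0],[-0.7,0,0,-0.005,0],[-0.7,0,0,-0.005,0]]]'| egrep 'pos|contact'
python3 -c "
from h import *
s=robot.observe();print(s['torque'])"
```

```text
F 0.06524652662149646 -2.8480790724359366 T -0.5246708563569256 0.18046658261043805 [-0.4338  0.346  -0.0069] [-3.1395 -0.0042 -0.3422]
266 [206 211 191 143  97  42  33  41  48  49  64  93  91  77  74  93]
267 [210 188 138 109  76  34  45  46  52  46  42 101 130 109  99 111]
268 [188 138 120 100  43  42  48  50  49  45  53 104 135 128 126 125]
269 [137 115 133 114  53  50  53  50  45  44  51  99 130 125 125 126]
270 [115 129 123  81  37  44  53  47  30  32  41  79  99 111 126 124]
271 [126 136 106  45  38  44  52  39  25  35  42  64  95 123 125 115]
272 [132 133 104  37  35  48  46  32  23  30  53  92 122 127 118 115]
273 [128 129 104  33  29  40  69  68  36  29  85 124 128 117 114 119]
274 [126 130 104  35  28  36  78 110  95  80 118 129 123 117 120 124]
275 [126 134 106  36  22  31  70 102 104 113 129 121 119 120 122 123]
276 [124 131 109  51  21  30  64 104 124 129 123 118 119 124 125 126]
277 [125 129 130 120  93  72  98 124 127 123 117 119 120 122 126 127]
278 [129 128 124 129 129 128 126 126 122 116 120 118 122 127 127 129]
279 [ 71  79 109 124 119 122 124 122 117 116 119 119 124 127 127 129]
280 [ 71  76  88 108 123 123 121 120 117 129 149 146 131 129 125 123]
tool_pos: [0.503, 0.2632, 0.1254]
contact_force: [0.3, -0.8, -1.1]
[0.0431 0.0241 0.0313]
```

```bash
python3 -m jog '[[[-0.7,0.0003,0.0015,0,0],[-0.7,0.0003,0.0015,0.002,0],[-0.7,0.0003,0.0015,0.004,0],[-0.7,0.0003,0.0015,0.005,0],[-0.7,0.0003,0.0015,0.005,0]]]'| egrep 'pos|contact'
python3 -c "
from h import *
s=robot.observe();print(s['torque'])"
```

```text
tool_pos: [0.5041, 0.2616, 0.1224]
contact_force: [-1.6, -3.6, 11.2]
[-0.4091  0.3022  0.0173]
```

```bash
python3 -m jog '[[[-0.7,0,0,-0.003,0],[-0.7,0,0.0015,-0.004,0],[-0.7,0,0.0015,-0.002,0],[-0.7,0,0.0015,0,0],[-0.7,0,0.0015,0,0]]]'| egrep 'pos|contact'
python3 -m jog '[[[-0.7,0,0,0.0005,0],[-0.7,0,0,0.001,0],[-0.7,0,0,0.001,0]]]'| egrep 'pos|contact'
python3 - <<'E'
from h import *
print(robot.observe()["torque"])
cv2.imwrite("pics/side11.png",robot.read_camera("side")[:,:,::-1])
s=cv2.imread("pics/side11.png").mean(2)
for r in range(266,281):print(r,s[r,260:276].astype(int))
E
```

```text
tool_pos: [0.502, 0.2601, 0.1198]
contact_force: [-0.1, -0.8, -1.9]
tool_pos: [0.5024, 0.2603, 0.1195]
contact_force: [0.5, 0.2, -1.2]
[ 0.0427  0.0202 -0.0339]
266 [203 210 189 140 122 110  61  28  35  38  68  98  92  76  74  96]
267 [210 188 136 117 120  83  31  35  41  47  45  67 104 112  99 113]
268 [189 136 116 132 107  41  36  46  50  52  47  67 112 132 126 127]
269 [137 113 128 138 112  54  47  52  52  44  43  66 112 128 124 127]
270 [114 127 134 120  79  40  51  49  48  33  36  68  93 114 127 123]
271 [126 132 132 102  44  40  48  51  38  32  32  52  95 126 125 115]
272 [129 128 129 100  32  42  48  42  28  28  31  74 118 130 117 115]
273 [128 125 132  99  16  36  44  38  25  23  72 121 128 118 115 121]
274 [122 126 134 105  14  34  37  55  55  68 113 131 124 118 121 125]
275 [123 128 135  96  11  26  34  89 110 117 129 123 119 121 122 123]
276 [125 127 123  88  38  28  28  87 127 127 122 117 120 122 123 126]
277 [126 126 127 129 124  82  63 108 128 122 119 120 120 124 126 127]
278 [127 126 127 127 127 126 130 128 123 119 119 119 122 125 128 130]
279 [ 72  79 107 121 121 124 125 122 118 116 120 122 123 126 126 130]
280 [ 73  75  87 108 122 125 121 118 117 126 149 147 129 128 128 123]
```

No contact at 0.1195, so the jaw has entered the slot. I lower it to the floor.

```bash
python3 -m jog '[[[-0.7,0,0,0.003,0],[-0.7,0,0,0.006,0],[-0.7,0,0,0.01,0],[-0.7,0,0,0.01,0]]]'| egrep 'pos|contact'
python3 -m jog '[[[-0.7,0,0,0.004,0],[-0.7,0,0,0.008,0],[-0.7,0,0,0.012,0],[-0.7,0,0,0.015,0],[-0.7,0,0,0.015,0]]]'| egrep 'pos|contact'
python3 -m jog '[[[-0.7,0,0,0.001,0],[-0.7,0,0,0.002,0],[-0.7,0,0,0.002,0]]]'| egrep 'pos|contact'
```

```text
tool_pos: [0.502, 0.2601, 0.1088]
contact_force: [-0.7, -0.8, -1.0]
tool_pos: [0.5021, 0.2602, 0.0939]
contact_force: [0.3, 0.1, -1.4]
tool_pos: [0.5025, 0.2602, 0.0927]
contact_force: [-0.9, -0.4, -0.7]
```

```bash
python3 -m jog '[[[-0.7,0,0,0.001,0],[-0.7,0,0,0.002,0],[-0.7,0,0,0.002,0]]]'| egrep 'pos|contact'
python3 -m jog '[[[-0.7,0,0,0.001,0],[-0.7,0,0,0.002,0],[-0.7,0,0,0.002,0]]]'| egrep 'pos|contact'
python3 -m jog '[[[-0.7,0,0,0.001,0],[-0.7,0,0,0.001,0],[-0.7,0,0,0.001,0]]]'| egrep 'pos|contact'
```

```text
tool_pos: [0.5025, 0.2603, 0.0907]
contact_force: [1.0, -0.4, -1.6]
tool_pos: [0.5035, 0.2604, 0.0902]
contact_force: [0.1, -1.3, 7.3]
tool_pos: [0.504, 0.2605, 0.09]
contact_force: [-1.6, -2.0, 12.5]
```

On the floor (TCP 0.0902, as expected). I release, retreat upward and check.

```bash
python3 -m jog '[[[-0.7,0,0,-0.0015,0],[-0.5,0,0,-0.0015,0],[-0.2,0,0,-0.0015,0],[0.3,0,0,-0.0015,0],[0.3,0,0,-0.0015,0]]]'| egrep 'pos|contact|open'
python3 -m jog '[[[0.3,0,0,0,0],[0.3,0,0,-0.02,0],[0.3,0,0,-0.05,0],[0.3,0,0,-0.09,0],[0.3,0,0,-0.13,0]]]'| egrep 'pos|contact|open'
python3 -m jog '[[[0.3,-0.04,0.0,0,0],[0.3,-0.08,0.02,0,0],[0.3,-0.1,0.05,0,0],[0.3,-0.1,0.08,0,0],[0.3,-0.1,0.08,0,0]]]'| egrep 'pos|contact|open'
python3 - <<'E'
from h import *
P={}
for n in("side","top"):
    im=robot.read_camera(n);cv2.imwrite(f"pics/{n}12.png",im[:,:,::-1])
s=cv2.imread("pics/side12.png");t=cv2.imread("pics/top12.png")
yw=-.342
c=np.array([.5012,.2606,0])
print("side ring exp",proj("side",c+[0,0,.1]),"top exp ring top",proj("top",c+[0,0,.115]),"mouth",proj("side",c+[0,0,.045]))
for n,im,(r0,r1,c0,c1) in(("side",s,(225,290,245,295)),("top",t,(190,225,165,210))):
    g=im.mean(2)[r0:r1,c0:c1];sat=np.ptp(im[r0:r1,c0:c1].astype(int),axis=2)
    m=((g<65)&(sat<30)).astype(np.uint8);k,l,st,ce=cv2.connectedComponentsWithStats(m)
    for i in range(1,k):
        if st[i,4]>8:
            y,x=np.where(l==i);print(n,"dark blob x",x.min()+c0,x.max()+c0,"y",y.min()+r0,y.max()+r0,st[i,4],[ (r+r0,x[y==r].min()+c0,x[y==r].max()+c0) for r in sorted(set(y))[::4]])
# longs: rings at spare collar, predicted pixels, and bystander check
for x in(-.0315,-.0405):print("ring pred",proj("side",W([x,-.0855,.1905])))
a=cv2.imread("pics/side6.png");print("diff vs before (spare area)",np.abs(a[160:215,235:265].astype(int)-s[160:215,235:265]).mean())
b=cv2.imread("pics/top0.png")
for nm,(u,v) in dict(tall=(149,169),flat=(336,204),block=(278,236)).items():print(nm,np.abs(b[v-10:v+10,u-10:u+10].astype(int)-t[v-10:v+10,u-10:u+10]).mean())
print(robot.observe()["time"])
E
```

```text
tool_pos: [0.5023, 0.2603, 0.089]
contact_force: [0.5, -0.1, 0.1]
opening: 0.045
tool_pos: [0.5018, 0.2601, 0.2198]
contact_force: [1.5, 0.6, -0.2]
opening: 0.0594
tool_pos: [0.3781, 0.2159, 0.2192]
contact_force: [0.3, 0.4, 0.1]
opening: 0.0596
side ring exp [268.3851 255.3973] top exp ring top [180.2018 204.4482] mouth [267.838  273.0387]
side dark blob x 265 271 y 250 276 114 [(np.int64(250), np.int64(268), np.int64(269)), (np.int64(254), np.int64(265), np.int64(271)), (np.int64(258), np.int64(265), np.int64(270)), (np.int64(262), np.int64(267), np.int64(269)), (np.int64(266), np.int64(267), np.int64(269)), (np.int64(270), np.int64(266), np.int64(269)), (np.int64(274), np.int64(266), np.int64(268))]
top dark blob x 178 181 y 203 206 9 [(np.int64(203), np.int64(178), np.int64(178))]
top dark blob x 188 199 y 206 224 98 [(np.int64(206), np.int64(188), np.int64(188)), (np.int64(210), np.int64(189), np.int64(192)), (np.int64(214), np.int64(190), np.int64(199)), (np.int64(218), np.int64(191), np.int64(197)), (np.int64(222), np.int64(192), np.int64(198))]
ring pred [244.7021 173.618 ]
ring pred [247.3056 174.0305]
diff vs before (spare area) 6.315151515151515
tall 3.191666666666667
flat 3.0025
block 3.1883333333333335
35.0167
```

The short spanner stands upright: the side dark blob runs from the ring at (268,254) straight down to the mouth at (267,276), where I predicted it. The bystanders haven't moved, so I hand in.

```bash
python3 -c "
from cell import robot
print(robot.hand_in())"
```

```text
the job is handed in; nothing more can be done
None
```

I handed the job in at about 35 s: both long spanners hang together against the spare peg's collar and the short spanner stands jaw down on the floor of the caddy slot; the hand-in returned no verdict, so this rests on my own camera and force checks.

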